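Put the swapped craft mallets back on their own rests

ROBOT

A 6-joint arm with a two-finger parallel gripper is mounted at the origin on the work surface. World frame = base frame: x ahead of the robot, y to its left, z up, the work surface at z = 0. Lengths are in mm, angles in rad, forces in N, time in s.
With the tool pointing down it reaches from about 300 to 1000 mm from the base axis. Payload 5.1 kg.
Tool frame: the origin (TCP) lies midway between the tips of the shut fingers; the grasp point (between the pads) lies 19 mm behind it; z points along the fingers, y is the direction in which the jaws open and shut (so a half turn about z gives the same grasp; the last joint's range is limited). The gripper opens to 95 mm and grips with 3 to 60 N. Pads are 20 mm wide; open, the fingers measure 119 mm over their backs; the gripper's body (75 mm by 180 mm) begins 59 mm behind the grasp point.
Start: joints at [-1.316, 0.124, 1.65, -0, 1.367, -0.083], TCP at [215.385, -613.265, 214.656] pointing down, gripper open.
Joint ranges: [-2.61, 2.61], [-1.02, 2.33], [0.03, 2.71], [-1.35, 4.49], [0.32, 2.68], [-2.91, 2.91]. Speed limits (rad/s): [2.57, 2.57, 3.14, 3.14, 3.14, 3.14].

INTERFACE

Orientations are given as a rotation vector (axis times angle).
In Python, from station import sensors, optics, order gives the robot as it stands.
- The arm moves only by the tool servo_tool, never from a script. Its argument "commands" is a list of rows, each a list of 3 entries, a list of its own where there are three numbers: the shift along the tool's x, y, z in cm, then the turn, a rotation vector about the tool's x, y, z in rad, then the opening, from 0 (shut) to 1 (fully open). In form: [[[x, y, z], [wx, wy, wz], hand], ...]. A call has 1 to 8 rows; each row shifts and turns the pose as measured when the row begins, along the tool's axes as they then stand; what a row does not reach is not made up. A row lasts 1/12 s, in which the tool goes at most 41.7 mm and 7.16 degrees, less where a joint would pass 70% of its speed; a pose out of reach is approached as far as the arm can. A call with a gripper value outside its range is refused whole. The fingers move at their own pace and stop on an object; "squeeze" is the grip in N (left out, the last holds). Time passes only in rows, so rows that do not move let the fingers close. It gives the time, the measured TCP pose, the force and the opening at its end, in the units of the state.
- sensors.read_state(): the state, without advancing time (a new reading comes with each control period).
- optics.get_image(name): name is "scene" or "top"; returns the picture (384x512x3 uint8, red, green, blue); there is no depth.
- optics.camera_params(name): a dict with "fx", "fy", "cx", "cy" (pixels), "eye" and "attitude" of the camera in the world. Camera axes: x right, y down, z forward; pixel columns grow to the right and rows downward; lengths in mm; the calibration is good to about 2 mm. A picture is of the moment at which its call begins. camera_params takes no time and is no camera call.
- order.job_done(): hands the job in, once; it reports no verdict.
Trained networks look in the newest picture that a camera, given by its name, has taken for a name from the list of things; names that differ only in an ending like _2 or _b are one class to them, and where a whole thing is asked for, a point or a joint stands for the part that bears it (a point fixed in the world has none). Each returns a list of dicts, best first, with "p" (0 to 1); they miss things now and then, are a little off and sometimes report something else, mostly with a low value. They report only what shows in the picture. A call takes as long as a camera call. They do not tell look-alikes from the thing itself.
- optics.find_in(camera, target): "position" ([column, row] in pixels, amid what is visible of it).
The state is a dict: "time": time; "joint_positions": joint angles; "joint_vel": joint speeds; "joint_efforts": joint torques, N m; "tcp_pos": TCP position; "eef_rot": TCP orientation; "force": force on the tool from outside, world axes, zero at the start; "wrist_torque": the same for the moment, N m; "gripper_width": finger opening in mm.
Only numpy, scipy, OpenCV 4.12 (cv2) and the standard library are available. Lean on these libraries where they do the work, as an engineer would, in place of code of your own. Each camera call takes 0.05 s, during which the arm holds its last target. There are 200 camera calls.

TASK

The three wooden mallets stand head down on each other's rests. Swap them round so that each stands upright in the middle of the rest shaped like its head: the round head on the log slice, the square head on the square block, and the long head on the oblong block, lying along it. The green mat is free to park a mallet on meanwhile; tip no mallet over and leave the cup, the glue bottle and the file where they are.

Things in the scene. Friction and masses are not known exactly. Their poses are not given: they have to be found in the camera images.
- mallet_round: Loose wooden mallet whose pale head is a round cylinder, 64 mm diameter, 50 mm high. Stands head down, handle up: total height 125 mm; the handle is an upright plain round wooden rod of 26 mm diameter on the head's centre line, from the top of the head to 125 mm. Origin: centre of the head's flat underside; z up along the handle. Mass about 0.15 to 0.35 kg.
- mallet_square: Loose wooden mallet whose pale head is a square block, 60 x 60 mm, 45 mm high. Stands head down, handle up: total height 125 mm; the handle is an upright plain round wooden rod of 26 mm diameter on the head's centre line, from the top of the head to 125 mm. Origin: centre of the head's flat underside; z up along the handle. Mass about 0.15 to 0.35 kg.
- mallet_long: Loose wooden mallet whose pale head is a long block, 92 mm along its x by 40 mm along its y, 45 mm high. Stands head down, handle up: total height 125 mm; the handle is an upright plain round wooden rod of 26 mm diameter on the head's centre line, from the top of the head to 125 mm. Origin: centre of the head's flat underside; z up along the handle. Mass about 0.15 to 0.35 kg.
- rest_round: Fixed round slice of log with dark bark edge, 100 mm diameter, flat top 20 mm above the bench: the rest of the round-headed mallet. Origin: centre of its underside on the bench.
- rest_square: Fixed square wooden block, 96 x 96 mm, flat top 20 mm above the bench: the rest of the square-headed mallet. Origin: centre of its underside on the bench; sides along its x and y.
- rest_long: Fixed oblong wooden block, 124 mm along its x by 72 mm along its y, flat top 20 mm above the bench: the rest of the long-headed mallet. Origin: centre of its underside on the bench.
- mat_free: Fixed empty piece of green cutting mat, 110 x 110 mm, 3 mm thick, flat: a free spot where one mallet can be parked. Origin: centre of its underside on the bench.
- tea_cup: Bystander: white ceramic cup without handle, loose, 68 mm across the rim, 65 mm high. Origin: centre of its underside.
- glue_bottle: Bystander: small white plastic bottle with orange cap, loose, 44 mm diameter, 95 mm high. Origin: centre of its underside.
- file: Bystander: steel file with a round blue handle lying on the bench, loose, 260 mm long along its x, at most 26 mm high. Origin: on the bench, 110 mm from the end of the handle; x towards the steel tip.
Things that resemble listed ones, but are neither listed nor needed, are in the scene too. Leave any yellow look-alike of the rest_long alone.

How it is judged (in metres and radians):
At the end, for the whole second after the job is handed in: Each mallet stands upright (within about 6 degrees) on top of the rest of its own shape, within 15 mm of its centre, the long head also within 17 degrees of the oblong block's length (either way round); all released and at rest (horizontal distance between mallet_round and rest_round below 0.015 m and z of mallet_round in the frame of rest_round between 0.015 and 0.025 m and angle between each of mallet_round, mallet_square, mallet_long's own z axis and vertical below 0.1 rad and linear speed of each of mallet_round, mallet_square, mallet_long below 0.02 m/s and angular speed of each of mallet_round, mallet_square, mallet_long below 0.2 rad/s and horizontal distance between mallet_square and rest_square below 0.015 m and z of mallet_square in the frame of rest_square between 0.015 and 0.025 m and horizontal distance between mallet_long and rest_long below 0.015 m and z of mallet_long in the frame of rest_long between 0.015 and 0.025 m and angle between the x axis of mallet_long and the x axis of rest_long, either way round below 0.3 rad); the robot touches nothing.
It fails at once if a mallet was tipped over (angle between any of mallet_round, mallet_square, mallet_long's own z axis and vertical above 0.6 rad).
It fails at once if tea cup was disturbed (distance of tea_cup from where it was at the start of the episode above 0.03 m).
It fails at once if glue bottle was disturbed (distance of glue_bottle from where it was at the start of the episode above 0.03 m).
It fails at once if file was disturbed (distance of file from where it was at the start of the episode above 0.03 m).
It also fails if it takes over 99 s, if anything falls off the work surface, if the arm or the gripper's body presses on something with over 40 N, if the wrist force passes 120 N, or if a joint passes its speed limit or range.

## Working session

There is one attempt and no reset: what is moved stays moved. The work goes in short steps, Python scripts to look and compute and a tool call to move; the robot and the scene stay as the last step left them, time stands still between calls to the robot, and variables do not carry over. Pictures are saved under pics/ and viewed, about 12 in all and at most 16, crops included, and the job is handed in when it is done.

Besides the shell and the picture viewer there is one more tool, called after "Request:" in YAML: its name, and indented under it one key for each argument. servo_tool: Moves the arm, as the interface text tells. Its arguments: {"type":"object","properties":{"commands":{"type":"array","items":{"type":"array"}},"squeeze":{"type":"number"}},"required":["commands"]}

```bash
mkdir -p pics
cat > h.py <<'E'
import numpy as np, cv2
from scipy.spatial.transform import Rotation as R
from station import sensors, optics, order
def cam(n):
    p=optics.camera_params(n); a=np.array(p['attitude'],float)
    M=a if a.shape==(3,3) else R.from_rotvec(a).as_matrix()
    return p,M
def ray(n,uv,z):
    p,M=cam(n); d=M@np.array([(uv[0]-p['cx'])/p['fx'],(uv[1]-p['cy'])/p['fy'],1]); e=np.array(p['eye'],float)
    return e+d*(z-e[2])/d[2]
def px(n,P):
    p,M=cam(n); c=M.T@(np.array(P,float)-np.array(p['eye'],float)); return np.array([p['fx']*c[0]/c[2]+p['cx'],p['fy']*c[1]/c[2]+p['cy']])
def save(n,f,box=None,s=1.5):
    im=optics.get_image(n)[:,:,::-1]
    if box: im=im[box[1]:box[3],box[0]:box[2]]
    cv2.imwrite('pics/'+f,cv2.resize(im,None,fx=s,fy=s,interpolation=cv2.INTER_CUBIC))
E
python3 - <<'E'
from h import *
save('top','top0.png');save('scene','sc0.png')
for n in('top','scene'):print(optics.camera_params(n))
Z=dict(mallet_round=125,mallet_square=125,mallet_long=125,rest_round=20,rest_square=20,rest_long=20,mat_free=3,tea_cup=50,glue_bottle=90,file=15)
for k,z in Z.items():
    for r in optics.find_in('top',k)[:4]: print(k,r['p'],np.round(r['position']),np.round(ray('top',r['position'],z)[:2]))
print(sensors.read_state())
E
```

```text
{'fx': 383.10628336238426, 'fy': 383.10628336238426, 'cx': 257.1674385606873, 'cy': 184.01092946075033, 'eye': array([ 406.46343675,  -43.40262878, 1132.11494076]), 'attitude': array([-2.18523763,  2.18262748, -0.05265796])}
{'fx': 372.50438015084563, 'fy': 372.50438015084563, 'cx': 257.3801229702341, 'cy': 192.68966332566453, 'eye': array([1059.5417207 ,  466.61536482,  820.0968575 ]), 'attitude': array([-1.13236395, -2.39413161,  0.99763317])}
mallet_round 0.9 [334. 194.] [ 443. -232.]
mallet_round 0.2 [324. 192.] [ 448. -206.]
mallet_square 0.8 [153. 189.] [456. 245.]
mallet_long 0.77 [242. 188.] [458.  10.]
rest_round 0.88 [234. 193.] [448.  38.]
rest_square 0.93 [322. 192.] [ 451. -216.]
rest_square 0.38 [206. 122.] [658. 122.]
rest_long 0.96 [160. 199.] [430. 254.]
rest_long 0.6 [145. 254.] [273. 294.]
mat_free 0.95 [205. 120.] [667. 129.]
mat_free 0.62 [168. 194.] [445. 236.]
tea_cup 0.67 [260. 123.] [649. -36.]
glue_bottle 0.47 [307. 132.] [ 612. -167.]
glue_bottle 0.39 [263. 120.] [646. -45.]
file 0.83 [362. 128.] [ 640. -337.]
{'time': 0.6, 'joint_positions': array([-1.31557187e+00,  1.23780883e-01,  1.65028856e+00,  4.58077094e-06,
        1.36750930e+00, -8.25722482e-02]), 'joint_vel': array([-0.0021846 ,  0.00160765, -0.00069026, -0.00054968,  0.00103643,
        0.00052176]), 'joint_efforts': array([-1.03889454e-04, -4.17286384e+01, -3.60001409e+01,  7.74534442e-02,
        4.30836808e-02, -3.20004256e-05]), 'tcp_pos': array([ 215.40445465, -613.26102985,  214.67536817]), 'eef_rot': array([3.09687647e+00, 5.28086964e-01, 8.90539961e-06]), 'force': array([0.67344678, 0.4841118 , 0.2701635 ]), 'wrist_torque': array([ 0.00229089, -0.02730842, -0.01210485]), 'gripper_width': 95.27116769385583}
```

View pics/top0.png

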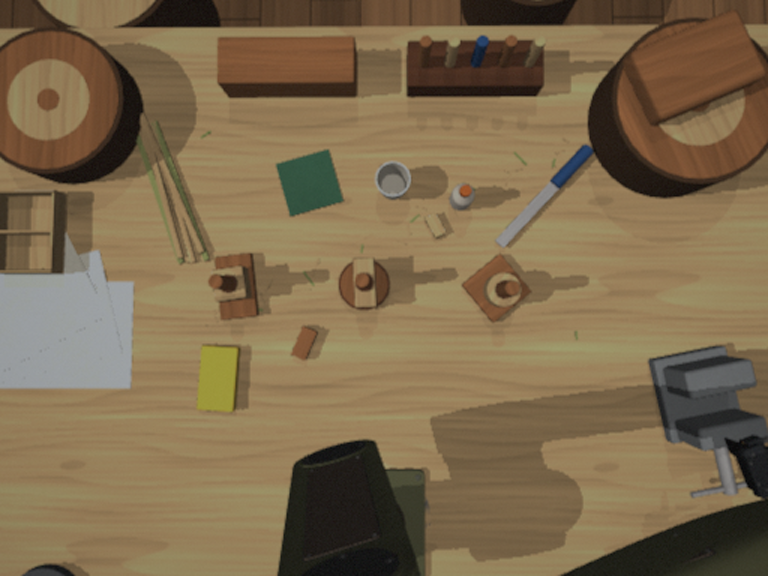

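View pics/sc0.png

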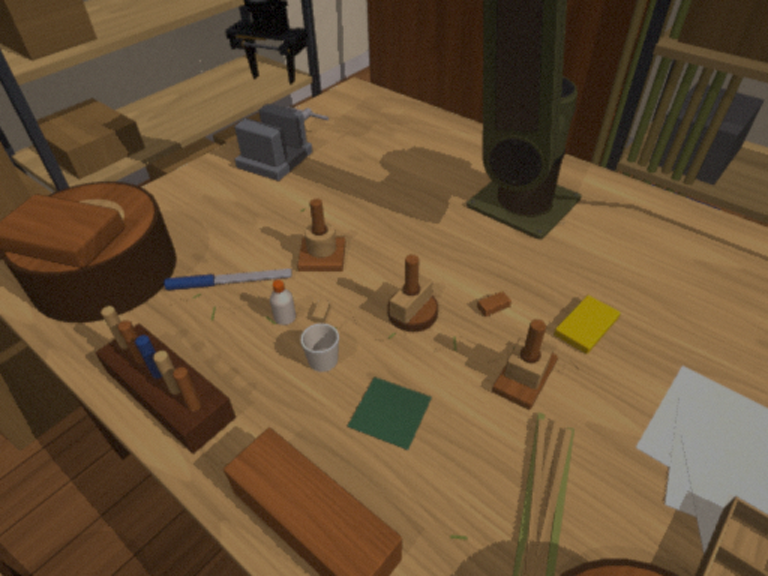

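Top picture: the oblong rest is at (158,191), with the square head on it. The log slice is at (242,189), with the long head, and the square rest is at (331,192), with the round head. The mat is at (206,121). The yellow block at (146,252) is the look-alike, so the wooden (158,191) is the real rest_long. I'll confirm this in an enlarged crop.

Run:
```python
from h import *
im=optics.get_image('top')[:,:,::-1]
a=[im[160:224,x:x+64] for x in(126,210,298)]+[im[90:154,174:238]]
a=[cv2.resize(c,None,fx=6,fy=6,interpolation=cv2.INTER_CUBIC) for c in a]
for c in a:
    for k in range(0,384,60): cv2.putText(c,str(k//6),(k,8),0,.3,(255,255,255));cv2.putText(c,str(k//6),(0,k+4),0,.3,(255,255,255));cv2.line(c,(k,10),(k,384),(255,255,0),1) if 0 else None
m=np.vstack([np.hstack(a[:2]),np.hstack(a[2:])]); cv2.imwrite('pics/c1.png',cv2.resize(m,(600,600)))
cv2.imwrite('raw0.png',im)
```

```text
(no output)
```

View pics/c1.png

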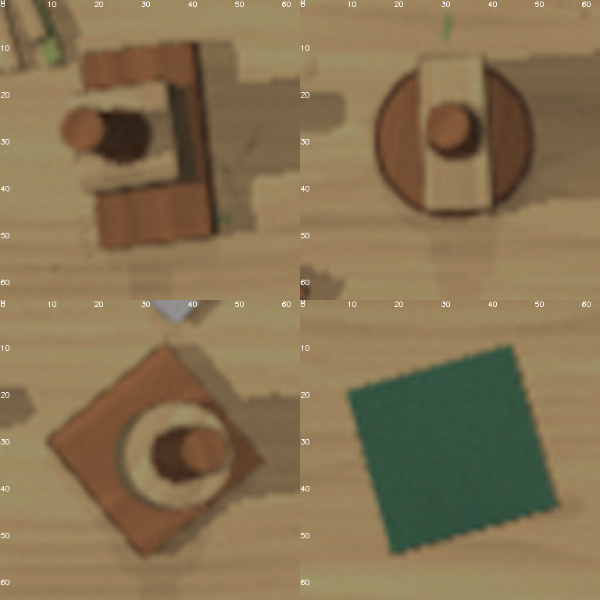

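```bash
cat > m.py <<'E'
from h import *
P=lambda u,v,z: ray('top',(u,v),z)
def rect(c,w,h,yaw,z):
    q=np.array([[w,h],[-w,h],[-w,-h],[w,-h]])/2; r=np.array([[np.cos(yaw),-np.sin(yaw)],[np.sin(yaw),np.cos(yaw)]])
    return [[*(c[:2]+r@a),z] for a in q]
def circ(c,r,z): return [[c[0]+r*np.cos(t),c[1]+r*np.sin(t),z] for t in np.linspace(0,6.28,40)]
E
python3 - <<'E'
from m import *
def yaw(a,b): d=P(*b,20)-P(*a,20); return np.arctan2(d[1],d[0])
RL=P(157,190.9,20);RR=P(242.9,189.4,20);RS=P(331.3,191.9,20);MAT=P(206.5,121.2,3)
yl=yaw((126+32.8,160+51.6),(126+29.2,160+10.2)); ys=yaw((298+31.1,160+54.6),(298+56.5,160+34.1))
ML=P(242.4,186.7,145);MS=P(143.5,187.3,145);MR=P(341.7,192,145)
yml=yaw((210+34,204),(210+32.5,172))
for n,v in zip('RL RR RS MAT ML MS MR'.split(),(RL,RR,RS,MAT,ML,MS,MR)):print(n,np.round(v,1))
print('yaw rest_long',yl,'rest sq',ys,'mallet long',yml)
im=cv2.resize(cv2.imread('raw0.png'),None,fx=6,fy=6,interpolation=cv2.INTER_CUBIC)
for pts,c in [(rect(RL,124,72,yl,20),0),(circ(RR,50,20),0),(rect(RS,96,96,ys,20),0),(circ(ML,13,145),1),(circ(MS,13,145),1),(circ(MR,13,145),1),(rect(ML,92,40,yml,65),1),(circ(MR,32,70),1),(rect(MS,60,60,yl,65),1)]:
    q=np.array([px('top',p)*6+3 for p in pts]).astype(int); cv2.polylines(im,[q],True,[(0,255,255),(255,255,0)][c],1)
cv2.imwrite('pics/o1.png',np.hstack([im[165*6:217*6,x*6:x*6+44*6*1] for x in(134,218,310)]))
E
```

```text
RL [454.4 263.2  20. ]
RR [459.   12.7  20. ]
RS [ 452.  -243.6   20. ]
MAT [663.7 123.2   3. ]
ML [460.1   7.7 145. ]
MS [458.3 264.  145. ]
MR [ 446.6 -247.8  145. ]
yaw rest_long 0.10449421816457162 rest sq -0.8948260664079513 mallet long 0.050624316101262494
```

View pics/o1.png

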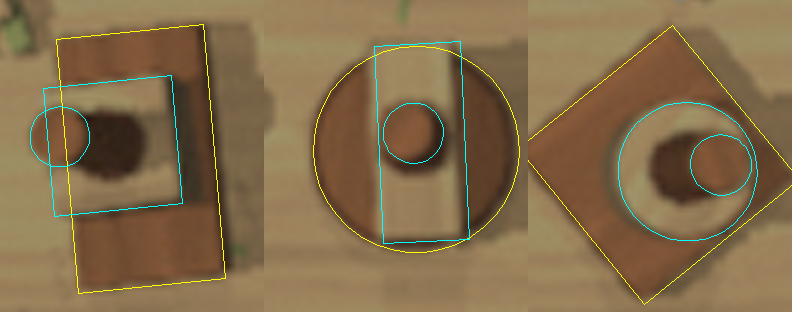

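The overlaid models match the picture to within about 3 mm, which confirms the rests and mallets. Next I'll square the tool up and move over the long mallet.

Request:
servo_tool:
  commands:
    - [[0, 0, 0], [0, 0, 0.113], 1]
    - [[0, 0, 0], [0, 0, 0.113], 1]
    - [[0, 0, 0], [0, 0, 0.112], 1]
    - [[1.5, -3.8, 0], [0, 0, 0], 1]
    - [[1.5, -3.8, 0], [0, 0, 0], 1]
    - [[1.5, -3.8, 0], [0, 0, 0], 1]
    - [[1.5, -3.8, 0], [0, 0, 0], 1]
    - [[1.5, -3.8, 0], [0, 0, 0], 1]
  squeeze: 25

```text
time: 1.32
tcp_pos: [292.6, -425.1, 212.5]
eef_rot: [3.141, -0.045, -0.002]
force: [0.5, -0.3, 0.7]
gripper_width: 95.1
```

Request:
servo_tool:
  commands:
    - [[1.5, -3.8, 0], [0, 0, -0.03], 1]
    - [[1.5, -3.8, 0], [0, 0, 0], 1]
    - [[1.5, -3.8, 0], [0, 0, 0], 1]
    - [[1.5, -3.8, 0], [0, 0, 0], 1]
    - [[1.5, -3.8, 0], [0, 0, 0], 1]
    - [[1.5, -3.8, 0], [0, 0, 0], 1]
    - [[1.5, -3.8, 0], [0, 0, 0], 1]
    - [[1.5, -3.8, 0], [0, 0, 0], 1]

```text
time: 1.98
tcp_pos: [413.3, -114.1, 214.2]
eef_rot: [3.137, -0.004, 0.01]
force: [0.7, -0.4, 0.5]
gripper_width: 95.1
```

Request:
servo_tool:
  commands:
    - [[1.5, -3.8, 0], [0, 0, 0], 1]
    - [[1.5, -3.8, 0], [0, 0, 0], 1]
    - [[1, -2, 0], [0, 0, 0], 1]
    - [[0, 0, 0], [0, 0, 0], 1]

```text
time: 2.32
tcp_pos: [454.9, -9.4, 215.9]
eef_rot: [3.138, 0.008, 0.019]
force: [-0.1, -0.6, 0.4]
gripper_width: 95.4
```

Request:
servo_tool:
  commands:
    - [[0.5, -1.9, 0], [0, -0.012, 0], 1]
    - [[0, 0, 0], [0, 0, 0], 1]
    - [[0, 0, 2], [0, 0, 0], 1]
    - [[0, 0, 2], [0, 0, 0], 1]

```text
time: 2.65
tcp_pos: [463.2, 10.1, 180.8]
eef_rot: [3.135, 0.016, 0.016]
force: [-0.4, 0.4, -0.6]
gripper_width: 95.2
```

Run:
```python
from h import *
save('scene','s2.png',(200,110,420,290),3)
print(sensors.read_state()['tcp_pos'])
```

```text
[460.88156177   9.97560157 176.40563529]
```

View pics/s2.png

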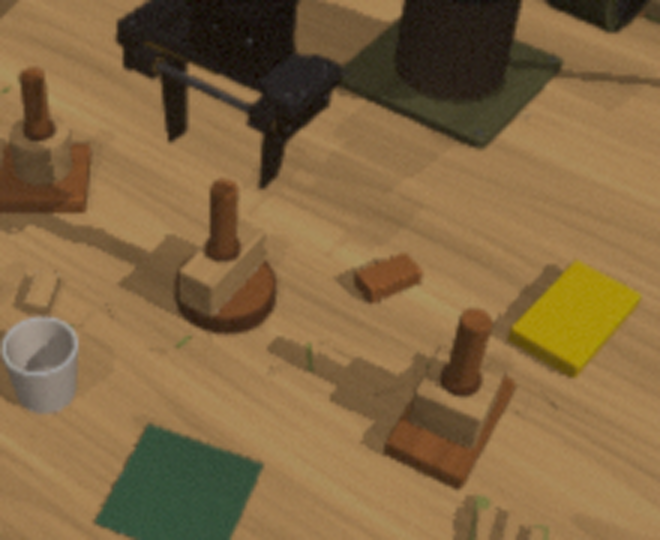

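The open fingers straddle the long mallet's handle, whose top is at (275,172) in the scene picture. I'll check all three handle tops from this second view.

Run:
```python
from h import *
for uv in((274.7,171.7),(211,134.5),(358.3,215)): print(np.round(ray('scene',uv,145),1))
```

```text
[459.9  14.7 145. ]
[ 447.7 -239.5  145. ]
[456.9 266.1 145. ]
```

Request:
servo_tool:
  commands:
    - [[0, 0, 3], [0, 0, 0], 1]
    - [[0, 0, 3], [0, 0, 0], 1]
    - [[0, 0, 1.7], [0, 0, 0], 1]
    - [[0, 0, 0], [0, 0, 0], 1]
    - [[0, 0, 0], [0, 0, 0], 1]

```text
time: 3.12
tcp_pos: [460.3, 4.3, 98.4]
eef_rot: [3.133, 0.008, 0.006]
force: [0.6, -0.2, 1.0]
gripper_width: 95.0
```

Request:
servo_tool:
  commands:
    - [[0, -0.6, 0.4], [0, 0, 0], 1]
    - [[0, -0.1, 0], [0, 0, 0], 1]
    - [[0, 0, 0], [0, 0, 0], 0]
    - [[0, 0, 0], [0, 0, 0], 0]
    - [[0, 0, 0], [0, 0, 0], 0]
    - [[0, 0, 0], [0, 0, 0], 0]
    - [[0, 0, 0], [0, 0, 0], 0]
    - [[0, 0, 0], [0, 0, 0], 0]

```text
time: 3.78
tcp_pos: [464.9, 10.5, 102.2]
eef_rot: [3.132, 0.006, 0.025]
force: [0.4, 0.1, -0.7]
gripper_width: 60.3
```

Request:
servo_tool:
  commands:
    - [[0, 0, 0], [0, 0, 0], 0]
    - [[0, 0, 0], [0, 0, 0], 0]
    - [[0, 0, 0], [0, 0, 0], 0]
    - [[0, 0, 0], [0, 0, 0], 0]
    - [[0, 0, 0], [0, 0, 0], 0]
    - [[0, 0, 0], [0, 0, 0], 0]

```text
time: 4.28
tcp_pos: [464.9, 10.8, 102.3]
eef_rot: [3.132, 0.006, 0.025]
force: [-0.5, 0.8, 0.7]
gripper_width: 25.7
```

Request:
servo_tool:
  commands:
    - [[0, 0, -2], [0, 0, 0], 0]
    - [[0, 0, -2.5], [0, 0, 0], 0]
    - [[2, -1.1, 0], [0, 0, 0], 0]
    - [[3, -1.6, 0], [0, 0, 0], 0]
    - [[3, -1.6, 0], [0, 0, 0], 0]
    - [[3, -1.6, 0], [0, 0, 0], 0]
    - [[3, -1.6, 0], [0, 0, 0], 0]
    - [[3, -1.6, 0], [0, 0, 0], 0]

```text
time: 4.95
tcp_pos: [632.4, 103.6, 143.9]
eef_rot: [3.13, -0.001, 0.008]
force: [-0.5, -0.4, -1.4]
gripper_width: 25.5
```

Request:
servo_tool:
  commands:
    - [[2, -1.3, 0], [0, 0, 0], 0]
    - [[0, 0, 0], [0, 0, 0], 0]
    - [[0, 0, 0], [0, 0, 0], 0]

```text
time: 5.2
tcp_pos: [657.0, 120.1, 140.3]
eef_rot: [3.13, 0.004, 0.005]
force: [-0.1, -0.3, -2.3]
gripper_width: 25.7
```

Request:
servo_tool:
  commands:
    - [[1.0, -0.4, 2], [0, 0, 0], 0]
    - [[0, 0, 2], [0, 0, 0], 0]
    - [[0, 0, 1], [0, 0, 0], 0]
    - [[0, 0, 0], [0, 0, 0], 0]
    - [[0, 0, 0], [0, 0, 0], 0]

```text
time: 5.62
tcp_pos: [663.9, 121.8, 87.0]
eef_rot: [3.129, 0.003, -0.002]
force: [0.4, 0.4, -1.3]
gripper_width: 25.8
```

Request:
servo_tool:
  commands:
    - [[0, 0, 0.2], [0, 0, 0], 0]
    - [[0, 0, 0.1], [0, 0, 0], 0]
    - [[0, 0, 0], [0, 0, 0], 0]

```text
time: 5.87
tcp_pos: [664.1, 121.1, 87.3]
eef_rot: [3.129, 0.001, 0.003]
force: [0.3, 0.5, -1.2]
gripper_width: 26.1
```

Request:
servo_tool:
  commands:
    - [[0, 0, 0.4], [0, 0, 0], 0]
    - [[0, 0, 0.3], [0, 0, 0], 0]
    - [[0, 0, 0], [0, 0, 0], 0]

```text
time: 6.12
tcp_pos: [666.2, 120.8, 87.2]
eef_rot: [3.129, 0.001, 0.011]
force: [-0.4, 0.3, -2.5]
gripper_width: 25.5
```

Request:
servo_tool:
  commands:
    - [[0, 0, 0.5], [0, 0, 0], 0]
    - [[0, 0, 0.5], [0, 0, 0], 0]

```text
time: 6.28
tcp_pos: [668.7, 120.6, 85.2]
eef_rot: [3.129, 0.002, 0.019]
force: [-13.7, -2.6, 27.6]
gripper_width: 25.9
```

Request:
servo_tool:
  commands:
    - [[0, 0, -0.2], [0, 0, 0], 0]
    - [[0, 0, 0], [0, 0, 0], 0.8]
    - [[0, 0, 0], [0, 0, 0], 0.8]
    - [[0, 0, 0], [0, 0, 0], 0.8]
    - [[0, 0, 0], [0, 0, 0], 0.8]
    - [[0, 0, 0], [0, 0, 0], 0.8]
    - [[0, 0, 0], [0, 0, 0], 0.8]
    - [[0, 0, -2], [0, 0, 0], 0.8]

```text
time: 6.95
tcp_pos: [666.3, 120.5, 102.2]
eef_rot: [3.128, 0.002, 0.01]
force: [-0.7, 0.5, -0.6]
gripper_width: 67.3
```

Request:
servo_tool:
  commands:
    - [[0, 0, -4], [0, 0, 0], 1]
    - [[0, 0, -4], [0, 0, 0], 1]
    - [[0, 0, -4], [0, -0.012, 0], 1]
    - [[-2.2, 3.4, 0], [0, 0, 0], 1]
    - [[-2.2, 3.4, 0], [0, 0, 0], 1]
    - [[-2.2, 3.4, 0], [0, 0, 0], 1]
    - [[-2.2, 3.4, 0], [0, 0, 0], 1]
    - [[-2.2, 3.4, 0], [0, 0, 0], 1]

```text
time: 7.62
tcp_pos: [556.6, -47.6, 232.2]
eef_rot: [3.128, 0.02, -0.002]
force: [0.2, -0.5, 0.1]
gripper_width: 94.9
```

Request:
servo_tool:
  commands:
    - [[-2, 3.5, 0], [0, 0, 0], 1]
    - [[-2, 3.5, 0], [0, 0, 0], 1]
    - [[-2, 3.5, 0], [0, 0, 0], 1]
    - [[-2, 3.5, 0], [0, 0, 0], 1]
    - [[-2, 3, 0], [0, 0, 0], 1]
    - [[-1, 2, 0], [0, 0, 0], 1]
    - [[0, 0, 2], [0, 0, 0], 1]
    - [[0, 0, 0], [0, 0, 0], 1]

```text
time: 8.28
tcp_pos: [438.4, -252.0, 214.8]
eef_rot: [3.124, 0.009, 0.001]
force: [-0.6, 0.8, -0.6]
gripper_width: 95.2
```

Run:
```python
from h import *
save('scene','s3.png',(180,90,320,300),2.8)
print(sensors.read_state()['tcp_pos'])
```

```text
[ 439.64240937 -252.54287956  217.43803487]
```

View pics/s3.png

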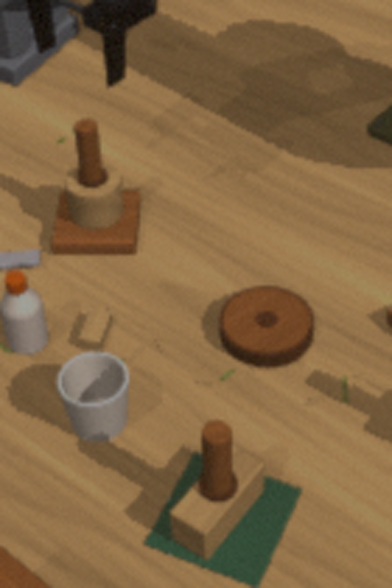

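The long mallet stands upright on the mat. The log slice is free, with its pith spot at (275,204) in the scene picture. The gripper is over the round mallet.

Request:
servo_tool:
  commands:
    - [[0.7, -0.7, 2], [0, 0, 0], 1]
    - [[0, 0, 3], [0, 0, 0], 1]
    - [[0, 0, 3], [0, 0, 0], 1]
    - [[0, 0, 2], [0, 0, 0], 1]
    - [[0, 0, 1], [0, 0, 0], 1]
    - [[0, 0, 0], [0, 0, 0], 1]

```text
time: 8.83
tcp_pos: [454.0, -247.1, 111.5]
eef_rot: [3.115, 0.019, 0.023]
force: [-1.3, 0.5, -0.4]
gripper_width: 95.6
```

Run:
```python
from h import *
print(ray('scene',(275.4,203.9),20), ray('scene',(257.3,245),128))
```

```text
[459.0322038   19.30446299  20.        ] [668.37067399 126.58779458 128.        ]
```

Request:
servo_tool:
  commands:
    - [[-0.7, -0.3, 1], [0.026, -0.014, 0], 1]
    - [[0, 0, 0], [0, 0, 0], 1]
    - [[0, 0, 0], [0, 0, 0], 1]

```text
time: 9.08
tcp_pos: [448.8, -244.1, 103.7]
eef_rot: [3.141, 0.023, 0.004]
force: [0.3, -0.3, 0.1]
gripper_width: 94.7
```

Well placed over the handle, so I'll grip it.

Request:
servo_tool:
  commands:
    - [[0, 0, 0], [0, 0, 0], 0]
    - [[0, 0, 0], [0, 0, 0], 0]
    - [[0, 0, 0], [0, 0, 0], 0]
    - [[0, 0, 0], [0, 0, 0], 0]
    - [[0, 0, 0], [0, 0, 0], 0]
    - [[0, 0, 0], [0, 0, 0], 0]
    - [[0, 0, 0], [0, 0, 0], 0]
    - [[0, 0, 0], [0, 0, 0], 0]

```text
time: 9.75
tcp_pos: [451.4, -246.2, 109.0]
eef_rot: [3.136, 0.022, 0.015]
force: [-0.2, 0.5, -0.1]
gripper_width: 47.4
```

Request:
servo_tool:
  commands:
    - [[0, 0, 0], [0, 0, 0], 0]
    - [[0, 0, 0], [0, 0, 0], 0]
    - [[0, 0, 0], [0, 0, 0], 0]
    - [[0, 0, 0], [0, 0, 0], 0]
    - [[0, 0, 0], [0, 0, 0], 0]
    - [[0, 0, 0], [0, 0, 0], 0]

```text
time: 10.25
tcp_pos: [451.4, -246.3, 108.8]
eef_rot: [3.136, 0.022, 0.015]
force: [0.0, -0.5, 0.8]
gripper_width: 25.5
```

Request:
servo_tool:
  commands:
    - [[0, 0, -2], [0, 0, 0], 0]
    - [[0, 0, -3], [0, 0, 0], 0]
    - [[0.2, -2, 0], [0, 0, 0], 0]
    - [[0.2, -3.5, 0], [0, 0, 0], 0]
    - [[0.2, -3.5, 0], [0, 0, 0], 0]
    - [[0.2, -3.5, 0], [0, 0, 0], 0]
    - [[0.2, -3.5, 0], [0, 0, 0], 0]
    - [[0.2, -3.5, 0], [0, 0, 0], 0]

```text
time: 10.92
tcp_pos: [457.8, -48.0, 156.1]
eef_rot: [3.14, 0.001, 0.004]
force: [1.6, -0.0, -2.4]
gripper_width: 25.3
```

Request:
servo_tool:
  commands:
    - [[0, -3.5, 0], [0, 0, 0], 0]
    - [[0, -2, 0], [0, 0, 0], 0]
    - [[0, 0, 0], [0, 0, 0], 0]
    - [[0, 0, 0], [0, 0, 0], 0]

```text
time: 11.25
tcp_pos: [454.7, 15.8, 153.4]
eef_rot: [-3.141, -0.014, 0.002]
force: [0.1, 0.2, -2.1]
gripper_width: 25.5
```

Request:
servo_tool:
  commands:
    - [[0.6, 0.1, 1.5], [0, 0, 0], 0]
    - [[0, 0, 1.5], [0, 0, 0], 0]
    - [[0, 0, 0.8], [0, 0, 0], 0]
    - [[0, 0, 0], [0, 0, 0], 0]
    - [[0, 0, 0], [0, 0, 0], 0]

```text
time: 11.67
tcp_pos: [460.5, 11.9, 113.4]
eef_rot: [3.141, 0.011, -0.004]
force: [0.2, -0.3, -2.7]
gripper_width: 25.7
```

Request:
servo_tool:
  commands:
    - [[0.2, -0.2, 0.5], [0, 0, 0], 0]
    - [[0, 0, 0.5], [0, 0, 0], 0]

```text
time: 11.83
tcp_pos: [464.9, 12.7, 108.3]
eef_rot: [3.141, 0.007, 0.002]
force: [-8.7, 2.4, 32.6]
gripper_width: 25.6
```

Touching down. Before I release it, I'll look at how it sits.

Run:
```python
from m import *
im=optics.get_image('scene')[:,:,::-1].copy(); im=cv2.resize(im,None,fx=5,fy=5,interpolation=cv2.INTER_CUBIC)
cv2.imwrite('pics/s4.png',im[150*5:230*5,225*5:325*5])
```

```text
(no output)
```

View pics/s4.png

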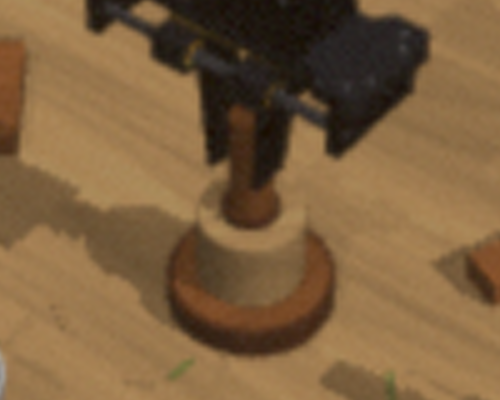

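The round head sits centred on the log slice, with head centre column 252 and log centre 251 in the crop and an even front margin. Releasing it.

Request:
servo_tool:
  commands:
    - [[0, 0, -0.2], [0, 0, 0], 0]
    - [[0, 0, 0], [0, 0, 0], 0.8]
    - [[0, 0, 0], [0, 0, 0], 0.8]
    - [[0, 0, 0], [0, 0, 0], 0.8]
    - [[0, 0, 0], [0, 0, 0], 0.8]
    - [[0, 0, 0], [0, 0, 0], 0.8]
    - [[0, 0, 0], [0, 0, 0], 0.8]
    - [[0, 0, -2], [0, 0, 0], 0.8]

```text
time: 12.55
tcp_pos: [465.8, 12.1, 130.7]
eef_rot: [3.141, 0.005, 0.004]
force: [0.2, 0.4, -0.4]
gripper_width: 67.0
```

Request:
servo_tool:
  commands:
    - [[0, 0, -4], [0, 0, 0], 1]
    - [[0, 0, -4], [0, 0, 0], 1]
    - [[0, 0, -3], [0, 0, 0], 1]
    - [[0, -3.5, 0], [0, 0, 0], 1]
    - [[0, -3.5, 0], [0, 0, 0], 1]
    - [[0, -3.5, 0], [0, 0, 0], 1]
    - [[0, -3.5, 0], [0, 0, 0], 1]
    - [[0, -3.5, 0], [0, 0, 0], 1]

```text
time: 13.22
tcp_pos: [467.1, 187.9, 249.2]
eef_rot: [3.141, -0.018, 0.014]
force: [1.2, -0.5, 0.4]
gripper_width: 95.1
```

Request:
servo_tool:
  commands:
    - [[0, -3.5, 0], [0, 0, 0], 1]
    - [[0, -2, 0], [0, 0, 0], 1]
    - [[0, -1, 0], [0, 0, 0], 1]
    - [[0, 0, 1], [0, 0, 0], 1]
    - [[0, 0, 0], [0, 0, 0], 1]

```text
time: 13.63
tcp_pos: [466.0, 261.5, 237.2]
eef_rot: [3.141, -0.004, 0.012]
force: [-0.3, -0.2, -1.9]
gripper_width: 94.9
```

Request:
servo_tool:
  commands:
    - [[-0.8, -0.3, 2], [0, 0, 0], 1]
    - [[0, 0, 3.5], [0, 0, 0], 1]
    - [[0, 0, 3.5], [0, 0, 0], 1]
    - [[0, 0, 2.5], [0, 0, 0], 1]
    - [[0, 0, 1], [0, 0, 0], 1]
    - [[0, 0, 0], [0, 0, 0], 1]
    - [[0, 0, 0], [0, 0, 0], 1]

```text
time: 14.22
tcp_pos: [460.6, 255.6, 107.5]
eef_rot: [3.138, -0.02, 0.015]
force: [1.2, 0.5, -0.0]
gripper_width: 94.9
```

Request:
servo_tool:
  commands:
    - [[-0.5, -1.0, 0.3], [0, 0, 0], 1]
    - [[0, 0, 0], [0, 0, 0], 1]
    - [[0, 0, 0], [0, 0, 0], 1]

```text
time: 14.47
tcp_pos: [458.0, 266.4, 108.4]
eef_rot: [3.141, -0.024, 0.024]
force: [0.1, -0.2, -0.1]
gripper_width: 94.7
```

Request:
servo_tool:
  commands:
    - [[0, 0, 0], [0, 0, 0], 0]
    - [[0, 0, 0], [0, 0, 0], 0]
    - [[0, 0, 0], [0, 0, 0], 0]
    - [[0, 0, 0], [0, 0, 0], 0]
    - [[0, 0, 0], [0, 0, 0], 0]
    - [[0, 0, 0], [0, 0, 0], 0]
    - [[0, 0, 0], [0, 0, 0], 0]
    - [[0, 0, 0], [0, 0, 0], 0]

```text
time: 15.13
tcp_pos: [460.7, 268.4, 113.6]
eef_rot: [-3.138, 0.021, -0.036]
force: [0.5, 0.3, 0.5]
gripper_width: 47.0
```

Request:
servo_tool:
  commands:
    - [[0, 0, 0], [0, 0, 0], 0]
    - [[0, 0, 0], [0, 0, 0], 0]
    - [[0, 0, 0], [0, 0, 0], 0]
    - [[0, 0, 0], [0, 0, 0], 0]
    - [[0, 0, 0], [0, 0, 0], 0]
    - [[0, 0, 0], [0, 0, 0], 0]

```text
time: 15.63
tcp_pos: [460.5, 268.0, 112.9]
eef_rot: [-3.139, 0.021, -0.035]
force: [0.6, 0.1, -0.0]
gripper_width: 25.5
```

Request:
servo_tool:
  commands:
    - [[0, 0, -2], [0, 0, 0], 0]
    - [[0, 0, -3.5], [0, 0, 0], 0]
    - [[0, 0, -3.5], [0, 0, 0], 0]
    - [[0, 0, -3.5], [0, 0, 0], 0]
    - [[0, 0, -3], [0, 0, 0], 0]
    - [[0, 2, -1], [0, 0, 0], 0]
    - [[0, 3.5, 0], [0, 0, 0], 0]
    - [[0, 3.5, 0], [0, 0, 0], 0]

```text
time: 16.3
tcp_pos: [452.1, 178.8, 280.0]
eef_rot: [3.141, -0.007, 0.017]
force: [0.8, -0.3, -0.9]
gripper_width: 26.0
```

Request:
servo_tool:
  commands:
    - [[0, 3.7, 0], [0, 0, 0], 0]
    - [[0, 3.7, 0], [0, 0, 0], 0]
    - [[0, 3.7, 0], [0, 0, 0], 0]
    - [[0, 3.7, 0], [0, 0, 0], 0]
    - [[0, 3.7, 0], [0, 0, 0], 0]
    - [[0, 3.7, 0], [0, 0, 0], 0]
    - [[0, 3.7, 0], [0, 0, 0], 0]
    - [[0, 3.7, 0], [0, 0, 0], 0]

```text
time: 16.97
tcp_pos: [447.8, -128.3, 279.3]
eef_rot: [-3.141, -0.004, -0.021]
force: [1.2, -0.2, -1.6]
gripper_width: 25.7
```

Request:
servo_tool:
  commands:
    - [[0, 3.5, 0], [0, 0, 0], 0]
    - [[0, 3.5, 0], [0, 0, 0], 0]
    - [[0, 2, 0], [0, 0, 0], 0]
    - [[0, 1, 0], [0, 0, 0], 0]
    - [[0, 0, 0], [0, 0, 0], 0]
    - [[0, 0, 0], [0, 0, 0], 0]

```text
time: 17.47
tcp_pos: [444.3, -238.7, 275.8]
eef_rot: [-3.139, 0.013, -0.015]
force: [0.2, 0.3, -1.0]
gripper_width: 25.5
```

Request:
servo_tool:
  commands:
    - [[0.6, 0.4, 2], [0, 0, 0], 0]
    - [[0, 0, 3.5], [0, 0, 0], 0]
    - [[0, 0, 3.5], [0, 0, 0], 0]
    - [[0, 0, 3], [0, 0, 0], 0]
    - [[0, 0, 1.5], [0, 0, 0], 0]
    - [[0, 0, 0.5], [0, 0, 0], 0]
    - [[0, 0, 0], [0, 0, 0], 0]
    - [[0, 0, 0], [0, 0, 0], 0]

```text
time: 18.13
tcp_pos: [455.9, -231.4, 134.0]
eef_rot: [-3.138, -0.009, -0.025]
force: [-0.1, 0.3, -1.1]
gripper_width: 25.8
```

Request:
servo_tool:
  commands:
    - [[-0.1, 1.2, 1], [0, 0.01, 0], 0]
    - [[0, 0, 0.6], [0, 0, 0], 0]
    - [[0, 0, 0], [0, 0, 0], 0]
    - [[0, 0, 0], [0, 0, 0], 0]

```text
time: 18.47
tcp_pos: [459.2, -243.2, 124.0]
eef_rot: [3.14, 0.013, 0.054]
force: [1.1, 0.4, -1.3]
gripper_width: 25.3
```

Request:
servo_tool:
  commands:
    - [[-0.5, 0, 0.4], [0, -0.014, 0], 0]
    - [[0, 0, 0.4], [0, 0, 0], 0]
    - [[0, 0, 0], [0, 0, 0], 0]

```text
time: 18.72
tcp_pos: [455.6, -243.5, 118.4]
eef_rot: [3.138, 0.014, 0.036]
force: [0.1, -1.1, -1.8]
gripper_width: 25.8
```

Request:
servo_tool:
  commands:
    - [[-0.2, 0, 0.5], [0, 0, 0], 0]
    - [[-0.1, 0, 0.5], [0, 0, 0], 0]

```text
time: 18.88
tcp_pos: [455.2, -245.1, 112.2]
eef_rot: [3.134, 0.015, 0.044]
force: [-6.4, 6.4, 28.7]
gripper_width: 25.7
```

Run:
```python
from m import *
im=optics.get_image('scene')[:,:,::-1].copy(); im=cv2.resize(im,None,fx=5,fy=5,interpolation=cv2.INTER_CUBIC)
cv2.imwrite('pics/s5.png',im[110*5:190*5,170*5:270*5])
```

```text
(no output)
```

View pics/s5.png

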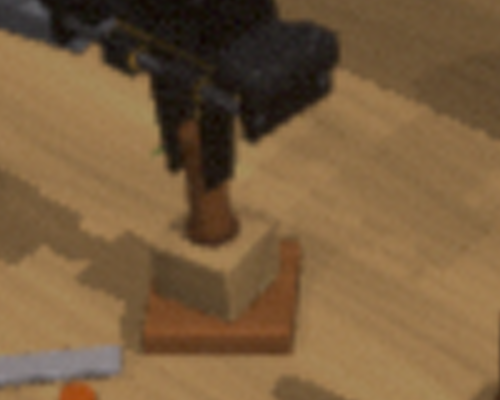

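The square head sits centred on the square rest: rest mid-column about 222, head about 215–220, equal margins. It's in firm contact, so I'll release it.

Request:
servo_tool:
  commands:
    - [[0, 0, -0.2], [0, 0, 0], 0]
    - [[0, 0, 0], [0, 0, 0], 0.8]
    - [[0, 0, 0], [0, 0, 0], 0.8]
    - [[0, 0, 0], [0, 0, 0], 0.8]
    - [[0, 0, 0], [0, 0, 0], 0.8]
    - [[0, 0, 0], [0, 0, 0], 0.8]
    - [[0, 0, 0], [0, 0, 0], 0.8]
    - [[0, 0, -2], [0, 0, 0], 0.8]

```text
time: 19.6
tcp_pos: [452.1, -243.4, 130.1]
eef_rot: [3.139, 0.013, 0.035]
force: [-1.3, -0.2, -0.5]
gripper_width: 66.5
```

Request:
servo_tool:
  commands:
    - [[0, 0, -4], [0, 0, 0], 1]
    - [[0, 0, -4], [0, 0, 0], 1]
    - [[0, 0, -4], [0, -0.025, 0], 1]
    - [[2, -3.5, 0], [0, 0, 0], 1]
    - [[2, -3.5, 0], [0, 0, 0], 1]
    - [[2, -3.5, 0], [0, 0, 0], 1]
    - [[2, -3.5, 0], [0, 0, 0], 1]
    - [[2, -3.5, 0], [0, 0, 0], 1]

```text
time: 20.27
tcp_pos: [550.4, -68.2, 259.0]
eef_rot: [3.136, -0.012, 0.003]
force: [1.3, -1.0, 0.5]
gripper_width: 95.2
```

Request:
servo_tool:
  commands:
    - [[2.2, -3.4, 0], [0, 0, 0], 1]
    - [[2.2, -3.4, 0], [0, 0, 0], 1]
    - [[2.2, -3.4, 0], [0, 0, 0], 1]
    - [[2, -3.4, 0], [0, 0, 0], 1]
    - [[1.5, -2.5, 0], [0, 0, 0], 1]
    - [[0, -1, 0], [0, 0, 0], 1]
    - [[0, 0, 0], [0, 0, 0], 1]

```text
time: 20.85
tcp_pos: [656.6, 117.2, 255.8]
eef_rot: [3.137, 0.002, 0.002]
force: [0.0, 0.1, -0.0]
gripper_width: 95.2
```

Request:
servo_tool:
  commands:
    - [[0.6, -0.3, 2], [0, 0, 0], 1]
    - [[0, 0, 3.5], [0, 0, 0], 1]
    - [[0, 0, 3.5], [0, 0, 0], 1]
    - [[0, 0, 3], [0, 0, 0], 1]
    - [[0, 0, 1.5], [0, 0, 0], 1]
    - [[0, 0, 1], [0, 0, 0], 1]
    - [[0, 0, 0], [0, 0, 0], 1]
    - [[0, 0, 0], [0, 0, 0], 1]

```text
time: 21.52
tcp_pos: [661.7, 111.8, 108.1]
eef_rot: [3.133, -0.004, 0.008]
force: [-0.1, 0.4, 1.5]
gripper_width: 95.0
```

Run:
```python
from m import *
im=cv2.resize(optics.get_image('top')[:,:,::-1],None,fx=5,fy=5,interpolation=cv2.INTER_CUBIC)
a=im[80*5:150*5,170*5:245*5]; b=im[155*5:225*5,210*5:285*5]
cv2.imwrite('pics/t6.png',np.hstack([a,b]))
print(sensors.read_state()['tcp_pos'])
```

```text
[661.7413712  111.81591302 108.33087571]
```

View pics/t6.png

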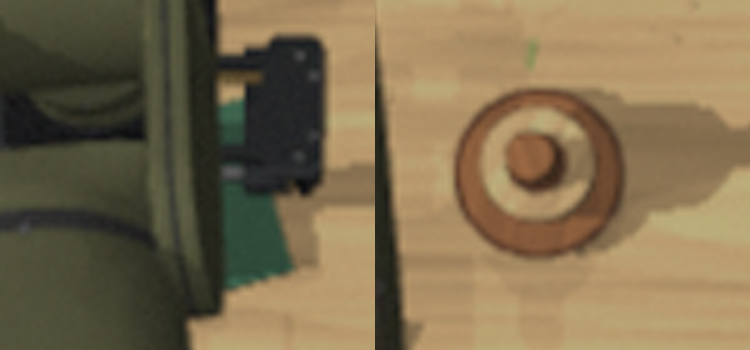

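The top view shows the round mallet centred on the log slice within about 5 mm. The long mallet is hidden under the gripper, so I'll rely on its release position.

Request:
servo_tool:
  commands:
    - [[0.3, -0.9, 1.5], [0, 0, 0], 1]
    - [[0, 0, 0], [0, 0, 0], 1]
    - [[0, 0, 0], [0, 0, 0], 1]

```text
time: 21.82
tcp_pos: [668.1, 121.1, 97.1]
eef_rot: [3.134, -0.006, 0.021]
force: [-0.5, 0.2, 0.7]
gripper_width: 95.1
```

Request:
servo_tool:
  commands:
    - [[0, 0, 0], [0, 0, 0], 0]
    - [[0, 0, 0], [0, 0, 0], 0]
    - [[0, 0, 0], [0, 0, 0], 0]
    - [[0, 0, 0], [0, 0, 0], 0]
    - [[0, 0, 0], [0, 0, 0], 0]
    - [[0, 0, 0], [0, 0, 0], 0]
    - [[0, 0, 0], [0, 0, 0], 0]
    - [[0, 0, 0], [0, 0, 0], 0]

```text
time: 22.48
tcp_pos: [670.0, 122.1, 100.5]
eef_rot: [3.135, -0.004, 0.029]
force: [0.7, 0.2, 0.9]
gripper_width: 47.5
```

Request:
servo_tool:
  commands:
    - [[0, 0, 0], [0, 0, 0], 0]
    - [[0, 0, 0], [0, 0, 0], 0]
    - [[0, 0, 0], [0, 0, 0], 0]
    - [[0, 0, 0], [0, 0, 0], 0]
    - [[0, 0, 0], [0, 0, 0], 0]
    - [[0, 0, 0], [0, 0, 0], 0]

```text
time: 22.98
tcp_pos: [670.0, 121.8, 100.4]
eef_rot: [3.134, -0.004, 0.029]
force: [0.9, -0.4, 0.4]
gripper_width: 25.4
```

Request:
servo_tool:
  commands:
    - [[0, 0, -2], [0, 0, 0], 0]
    - [[0, 0, -3.5], [0, 0, 0], 0]
    - [[-1.5, -1, -1.5], [0, 0, 0], 0]
    - [[-3, -2, 0], [0, 0, -0.05], 0]
    - [[-3, -2, 0], [0, 0, 0], 0]
    - [[-3, -2, 0], [0, 0, 0], 0]
    - [[-3, -2, 0], [0, 0, 0], 0]
    - [[-3, -2, 0], [0, 0, 0], 0]

```text
time: 23.65
tcp_pos: [496.7, 225.8, 165.2]
eef_rot: [3.133, 0.063, 0.02]
force: [0.9, 0.8, -1.2]
gripper_width: 25.9
```

Request:
servo_tool:
  commands:
    - [[-3, -2, 0], [0, 0, 0], 0]
    - [[-1.5, -1, 0], [0, 0, 0], 0]
    - [[0, 0, 0], [0, 0, 0], 0]
    - [[0, 0, 0], [0, 0, 0], 0]

```text
time: 23.98
tcp_pos: [440.7, 257.3, 161.8]
eef_rot: [3.132, 0.073, 0.011]
force: [0.3, 0.6, -1.6]
gripper_width: 25.4
```

Request:
servo_tool:
  commands:
    - [[1.3, -0.6, 1], [0, 0, 0], 0]
    - [[0, 0, 1.5], [0, 0, 0], 0]
    - [[0, 0, 0.7], [0, 0, 0], 0]
    - [[0, 0, 0], [0, 0, 0], 0]
    - [[0, 0, 0], [0, 0, 0], 0]

```text
time: 24.4
tcp_pos: [457.4, 262.1, 129.0]
eef_rot: [3.132, 0.069, 0.014]
force: [-0.6, 0.0, -1.7]
gripper_width: 25.3
```

Run:
```python
from m import *
im=cv2.resize(optics.get_image('scene')[:,:,::-1],None,fx=5,fy=5,interpolation=cv2.INTER_CUBIC)
cv2.imwrite('pics/s7.png',im[190*5:280*5,310*5:400*5])
print(sensors.read_state()['tcp_pos'])
```

```text
[457.36268274 262.03632077 129.01498322]
```

View pics/s7.png

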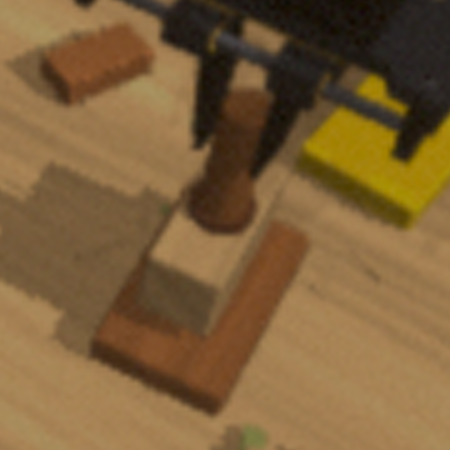

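Here I check the head against the projected models, both from the same camera, so any calibration bias cancels out.

Run:
```python
from m import *
im=cv2.resize(optics.get_image('scene')[:,:,::-1],None,fx=6,fy=6,interpolation=cv2.INTER_CUBIC)
def d(pts,c): cv2.polylines(im,[np.array([px('scene',p)*6+3 for p in pts]).astype(int)],True,c,1)
d(rect(np.array([454.4,263.2]),124,72,.104,20),(0,255,255))
for x,c in((452.5,(255,255,0)),):
    H=np.array([x,262.0]); d(rect(H,92,40,.098,31.6),c); d(rect(H,92,40,.098,76.6),c); d(circ(H,13,156.6),c)
cv2.imwrite('pics/s8.png',im[190*6:280*6,310*6:400*6])
```

```text
(no output)
```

View pics/s8.png

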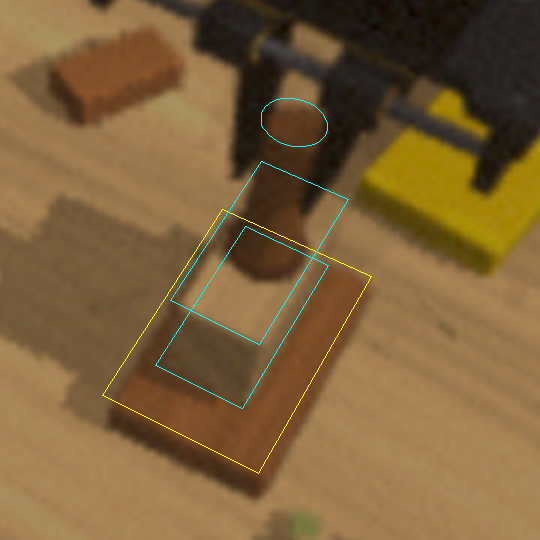

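The head is about 5–7 mm too close to the robot along the block, so I'll shift it +5 mm in x and set it down.

Request:
servo_tool:
  commands:
    - [[0.5, -0.1, 0.4], [0, 0, 0], 0]
    - [[0, 0, 0.4], [0, 0, 0], 0]
    - [[0, 0, 0], [0, 0, 0], 0]

```text
time: 24.75
tcp_pos: [464.4, 263.5, 122.8]
eef_rot: [3.134, 0.068, 0.021]
force: [0.7, -0.3, -2.5]
gripper_width: 25.3
```

Request:
servo_tool:
  commands:
    - [[-0.3, 0, 0.5], [0, 0, 0], 0]
    - [[-0.2, 0, 0.5], [0, 0, 0], 0]

```text
time: 24.92
tcp_pos: [462.0, 263.5, 116.7]
eef_rot: [3.134, 0.068, 0.029]
force: [-7.3, -7.9, 28.6]
gripper_width: 25.5
```

Contact came at the expected height of 117 mm. I'll release, lift, and back off so the top camera has a clear view.

Request:
servo_tool:
  commands:
    - [[0, 0, -0.2], [0, 0, 0], 0]
    - [[0, 0, 0], [0, 0, 0], 0.8]
    - [[0, 0, 0], [0, 0, 0], 0.8]
    - [[0, 0, 0], [0, 0, 0], 0.8]
    - [[0, 0, 0], [0, 0, 0], 0.8]
    - [[0, 0, 0], [0, 0, 0], 0.8]
    - [[0, 0, 0], [0, 0, 0], 0.8]
    - [[0, 0, -2], [0, 0, 0], 0.8]

```text
time: 25.58
tcp_pos: [458.8, 262.9, 135.6]
eef_rot: [3.131, 0.07, 0.021]
force: [0.3, 0.4, 0.1]
gripper_width: 66.7
```

Request:
servo_tool:
  commands:
    - [[0, 0, -4], [0, 0, 0], 1]
    - [[0, 0, -4], [0, 0, 0], 1]
    - [[0, 0, -4], [0, 0, 0], 1]
    - [[-1, -3.5, -1], [0, 0, 0], 1]
    - [[-1, -3.5, -1], [0, 0, 0], 1]
    - [[-1, -3.5, 0], [0, 0, 0], 1]
    - [[-1, -3.5, 0], [0, 0, 0], 1]
    - [[-1, -3.5, 0], [0, 0, 0], 1]

```text
time: 26.25
tcp_pos: [401.2, 438.4, 284.0]
eef_rot: [3.135, 0.048, 0.029]
force: [1.6, -1.3, 0.2]
gripper_width: 95.0
```

Request:
servo_tool:
  commands:
    - [[-1.5, -3.5, 0], [0, 0, 0], 1]
    - [[-1.5, -3.5, 0], [0, 0, 0], 1]
    - [[-1.5, -3.5, 0], [0, 0, 0], 1]
    - [[-1, -2, 0], [0, 0, 0], 1]
    - [[0, 0, 0], [0, 0, 0], 1]
    - [[0, 0, 0], [0, 0, 0], 1]

```text
time: 26.75
tcp_pos: [334.9, 573.6, 280.0]
eef_rot: [3.135, 0.06, 0.027]
force: [0.9, -0.2, -0.3]
gripper_width: 95.0
```

Run:
```python
from m import *
im=optics.get_image('top')[:,:,::-1]
a=[cv2.resize(im[162:222,x:x+44],None,fx=6,fy=6,interpolation=cv2.INTER_CUBIC) for x in(134,220,308)]
cv2.imwrite('pics/t9.png',np.hstack(a))
cv2.imwrite('pics/t9f.png',im)
print(sensors.read_state()['tcp_pos'])
```

```text
[334.91688491 573.22684466 279.83664246]
```

View pics/t9.png

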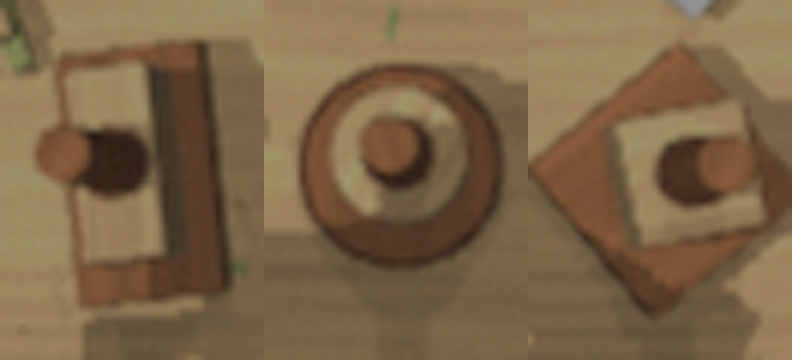

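Run:
```python
from m import *
for n,h,z,t,r in(('long',(153.4,189.2),65,(144.5,187.7),(157.2,191)),('round',(242.7,187.5),70,(241.2,186.5),(242.8,189.5)),('square',(334.7,190.3),65,(341,189.4),(331.3,191.9))):
    R_=P(*r,20); print(n,'head-rest',np.round((P(*h,z)-R_)[:2],1),'top-rest',np.round((P(*t,145)-R_)[:2],1))
a=P(134+83/6,162+263/6,65);b=P(134+17.9,162+66/6,65)
print('drift',[ (n,[np.round(r['position'],1) for r in optics.find_in('top',n)[:1]]) for n in('tea_cup','glue_bottle','file')])
```

```text
long head-rest [ 3.1 -1.6] top-rest [ 3.2 -1.2]
round head-rest [ 3.2 -2.2] top-rest [ 1.9 -2.2]
square head-rest [ 2.6 -1.4] top-rest [ 1.3 -2.4]
drift [('tea_cup', [array([259.5, 118. ])]), ('glue_bottle', [array([307.9, 132.7])]), ('file', [array([364. , 128.4])])]
```

All three mallets are within 4 mm of their rest centres and upright, and the bystanders haven't moved. The arm is clear, so I'm handing in.

```bash
python3 -c "
from h import *
print(order.job_done())"
```

```text
the job is handed in; nothing more can be done
None
```

All three mallets now stand on their own rests, and I handed the job in at about 27 s. The hand-in gives no verdict. I parked the long mallet on the mat, moved the round one to the log slice and the square one to the square block. Then I set the long one along the wooden oblong block; the yellow look-alike was left alone.

**Final checks (top camera, after release):**
- **Position:** each head is about 3–4 mm from the centre of its rest, against 15 mm allowed.
- **Upright:** the handle tops line up with the heads to within about 1.5 mm.
- **Long head:** it lies within about 1–2° of the block's length.
- **Bystanders:** the bottle and file were detected within about 2 pixels of where they started. The cup's reading differs by 5 pixels in row, but the network first put it at 123 in one call and 120 in another. The arm never touched it, so I put this down to detection scatter.
- **Contact:** the arm was well clear at the end. The highest wrist force I saw was about 33 N, while setting a mallet down.

**Disagreement:** the scene camera read about 5 mm further in +y than the robot and the top camera, so I relied on those two. Just before the last set-down, it showed the long head about 5–7 mm too near the robot, so I shifted it 5 mm before release.

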